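# Sift the small onions out of the basket sieve

## Robot

A 6-joint arm with a two-finger parallel gripper is mounted at the origin on the work surface. World frame = base frame: x ahead of the robot, y to its left, z up, the work surface at z = 0. Lengths are in m, angles in degrees, forces in N, time in s.
With the tool pointing down it reaches from about 0.4 to 0.825 m from the base axis. Payload 7 kg.
Tool frame: the origin (TCP) lies at the very end of the fingers, on their centre line; the grasp point (between the pads) lies 19 mm behind it; z points along the fingers, y is the direction in which the jaws open and shut (so a half turn about z gives the same grasp; the last joint's range is limited). The gripper opens to 88 mm and grips with 3 to 60 N. Pads are 19 mm wide; open, the fingers measure 130 mm over their backs; the gripper's body (78 mm by 193 mm) begins 47 mm behind the grasp point.
Start: joints at [-51.962, 20.546, 0.682, 0, -70.136, -16.507], TCP at [0.248, -0.628, 0.227] pointing down, gripper open.
Joint ranges: [-176.03, 176.03], [-82.01, 121.73], [-58.28, 71.71], [-173.87, 95.51], [-174.79, -0.11], [-173.66, 173.66]. Speed limits (degrees/s): [136.94, 136.94, 172.46, 180, 180, 180].

## Interface

Orientations are given as [roll, pitch, yaw] about the fixed x, y, z axes, in that order (R = Rz(yaw) Ry(pitch) Rx(roll)).
In Python, from plant import telemetry, optics, ctrl gives the robot as it stands.
- The arm moves only by the tool servo_tool, never from a script. Its argument "rows" is a list of rows, each a list of 3 entries, a list of its own where there are three numbers: the shift along the tool's x, y, z in m, then the turn, a rotation vector about the tool's x, y, z in units of 6 degrees (1.0 is 6 degrees), then the closure, from 0 (fully open) to 1 (shut). A call has 1 to 20 rows; each row shifts and turns the commanded pose from where the row before left it, along the tool's axes as they then stand; what a row does not reach is not made up. A row lasts 1/12 s, in which the tool goes at most 41.7 mm and 7.16 degrees, less where a joint would pass 70% of its speed; a pose out of reach is approached as far as the arm can. A call is refused whole if a number of a shift passes 0.0417 or a number of a turn 1, either way. A call with a gripper value outside its range is refused whole. The fingers move at their own pace and stop on an object; the grip force is fixed at half the most. Time passes only in rows, so rows that do not move let the fingers close. It gives the time, the measured TCP pose, the force and the opening at its end, in the units of the state.
- telemetry.get_obs(): the state, without advancing time (a new reading comes with each control period).
- optics.snapshot(name): name is "side" or "top"; returns the picture (420x560x3 uint8, red, green, blue); there is no depth.
- optics.camera_info(name): a dict with "mtx" (3x3 intrinsics, pixels), "rvec" (rotation vector, rad) and "tvec" (3), from world to camera coordinates, as OpenCV has them. Camera axes: x right, y down, z forward; pixel columns grow to the right and rows downward; lengths in m; the calibration is good to about 2 mm. A picture is of the moment at which its call begins. camera_info takes no time and is no camera call.
- ctrl.close_job(): hands the job in, once; it reports no verdict.
The state is a dict: "clock": time; "joint_pos": joint angles; "qvel": joint speeds; "tau": joint torques, N m; "tool_pos": TCP position; "orientation": TCP orientation; "force": force on the tool from outside, world axes, zero at the start; "moment": the same for the moment, N m; "opening": finger opening in m.
Only numpy, scipy, OpenCV 4.12 (cv2) and the standard library are available. Lean on these libraries where they do the work, as an engineer would, in place of code of your own. Each camera call takes 0.05 s, during which the arm holds its last target.

## Task

Carry the loaded basket sieve over to the aluminium tray without losing an onion, and shake it from side to side above the tray until all four small onions have dropped through into the tray and only the three large ones are left in the sieve. Then stand the sieve, with the large onions still in it, level in the middle of the chopping board and let go. Do not push aside or knock over the bottle, the flask or the cups.

Things in the scene. Friction and masses are not known exactly. Their poses are not given: they have to be found in the camera images.
- sieve: Loose steel basket sieve, 189 x 143 mm outside (long side along its x), rim 65 mm high, with a fixed overhead handle; 0.35 to 0.55 kg empty, onions 0.17 kg more. Origin: centre of its underside (bottom of its two 6 mm wide runners along x, 170 mm long, at y = +-68 mm), z up.
- sieve_floor (a point): Middle of the sieve's floor, 15 mm above its origin: flat 3 mm sheet with 4 x 3 square holes 32 mm wide at 46 mm pitch (centres x = +-23, +-69, y = 0, +-46 mm), lands 14 mm wide between. The onions stand on the lands: they stay there while it is carried level without jolts, and leave them when it is shaken briskly (40 mm strokes, 2 to 3 to and fro a second).
- sieve_grip (a point): Centre of the wooden grip of the sieve's handle, 150 mm above the sieve's origin, over its middle: a bar 104 mm long (along the sieve's x), 20 mm wide (along y), 24 mm high. Bent 8 mm rods run from its ends down to the short walls, so the sieve is 162 mm high and 205 mm long over the rods.
- tray: Loose aluminium tray, 260 mm (its x) x 200 mm (its y), 28 mm high, walls and floor 3 mm. Origin: centre of its underside, z up. Empty at the start.
- board: Fixed wooden chopping board, 240 mm (its x) x 190 mm (its y), 20 mm thick, lying flat. Origin: centre of its underside, z up. Empty at the start.
- small1_mid (a point): Middle of a small red onion (loose, 24 mm across, 22 mm high, about 12 g, flattened root end 12 mm wide), one of four in the sieve; it passes through the sieve's holes any way round.
- small2_mid (a point): Middle of a small red onion (loose, 24 mm across, 22 mm high, about 12 g, flattened root end 12 mm wide), one of four in the sieve; it passes through the sieve's holes any way round.
- small3_mid (a point): Middle of a small red onion (loose, 24 mm across, 22 mm high, about 12 g, flattened root end 12 mm wide), one of four in the sieve; it passes through the sieve's holes any way round.
- small4_mid (a point): Middle of a small red onion (loose, 24 mm across, 22 mm high, about 12 g, flattened root end 12 mm wide), one of four in the sieve; it passes through the sieve's holes any way round.
- large1_mid (a point): Middle of a large red onion (loose, 44 mm across, 41 mm high, about 42 g), one of three in the sieve; too big for the holes.
- large2_mid (a point): Middle of a large red onion (loose, 44 mm across, 41 mm high, about 42 g), one of three in the sieve; too big for the holes.
- large3_mid (a point): Middle of a large red onion (loose, 44 mm across, 41 mm high, about 42 g), one of three in the sieve; too big for the holes.
- oil_bottle: Loose full green glass oil bottle, 64 mm in diameter, 300 mm high, 0.8 kg, upright. Origin: centre of its underside. A bystander that stands between the places of the sieve, tray and board.
- flask: Loose full steel vacuum flask with black cap, 69 mm in diameter, 270 mm high, 0.8 kg, upright. Origin: centre of its underside. A bystander that stands between the places of the sieve, tray and board.
- cup1: Loose white handleless ceramic cini coffee cup, 66 mm across the rim, 54 mm high. Origin: centre of its underside. A bystander.
- cup2: Second cini cup, the same as the first. A bystander.
Things that resemble listed ones, but are neither listed nor needed, are in the scene too. Leave any turquoise look-alike of the part that bears large1_mid alone. What is shaped like the part that bears large2_mid but green is not meant.

How it is judged (in metres and radians):
On the way, in this order (a step that is already met when the one before it is completed fails the run):
1. the sieve is held above the tray, clear of its rim, centres within 60 mm (horizontal distance between sieve and tray below 0.06 m and height (world z) of sieve above 0.03 m), for 0.1 s.
2. all four small onions lie in the tray while the sieve is still above it with the three large onions in it (x of small1_mid in the frame of tray between -0.128 and 0.128 m and y of small1_mid in the frame of tray between -0.098 and 0.098 m and z of small1_mid in the frame of tray between 0 and 0.032 m and x of small2_mid in the frame of tray between -0.128 and 0.128 m and y of small2_mid in the frame of tray between -0.098 and 0.098 m and z of small2_mid in the frame of tray between 0 and 0.032 m and x of small3_mid in the frame of tray between -0.128 and 0.128 m and y of small3_mid in the frame of tray between -0.098 and 0.098 m and z of small3_mid in the frame of tray between 0 and 0.032 m and x of small4_mid in the frame of tray between -0.128 and 0.128 m and y of small4_mid in the frame of tray between -0.098 and 0.098 m and z of small4_mid in the frame of tray between 0 and 0.032 m and x of large1_mid in the frame of sieve between -0.094 and 0.094 m and y of large1_mid in the frame of sieve between -0.071 and 0.071 m and z of large1_mid in the frame of sieve between 0.015 and 0.075 m and x of large2_mid in the frame of sieve between -0.094 and 0.094 m and y of large2_mid in the frame of sieve between -0.071 and 0.071 m and z of large2_mid in the frame of sieve between 0.015 and 0.075 m and x of large3_mid in the frame of sieve between -0.094 and 0.094 m and y of large3_mid in the frame of sieve between -0.071 and 0.071 m and z of large3_mid in the frame of sieve between 0.015 and 0.075 m and height (world z) of sieve above 0.03 m and horizontal distance between sieve and tray below 0.12 m), for 0.2 s.
At the end, for the whole second after the job is handed in: The four small onions lie in the tray, flat on the bench; the three large ones are in the sieve; the sieve stands at rest on the chopping board (runners within 4 mm of its top face, tilt under 0.06 rad), its centre within 55 mm of the board's along each board axis (x of small1_mid in the frame of tray between -0.128 and 0.128 m and y of small1_mid in the frame of tray between -0.098 and 0.098 m and z of small1_mid in the frame of tray between 0 and 0.032 m and x of small2_mid in the frame of tray between -0.128 and 0.128 m and y of small2_mid in the frame of tray between -0.098 and 0.098 m and z of small2_mid in the frame of tray between 0 and 0.032 m and x of small3_mid in the frame of tray between -0.128 and 0.128 m and y of small3_mid in the frame of tray between -0.098 and 0.098 m and z of small3_mid in the frame of tray between 0 and 0.032 m and x of small4_mid in the frame of tray between -0.128 and 0.128 m and y of small4_mid in the frame of tray between -0.098 and 0.098 m and z of small4_mid in the frame of tray between 0 and 0.032 m and x of large1_mid in the frame of sieve between -0.094 and 0.094 m and y of large1_mid in the frame of sieve between -0.071 and 0.071 m and z of large1_mid in the frame of sieve between 0.015 and 0.075 m and x of large2_mid in the frame of sieve between -0.094 and 0.094 m and y of large2_mid in the frame of sieve between -0.071 and 0.071 m and z of large2_mid in the frame of sieve between 0.015 and 0.075 m and x of large3_mid in the frame of sieve between -0.094 and 0.094 m and y of large3_mid in the frame of sieve between -0.071 and 0.071 m and z of large3_mid in the frame of sieve between 0.015 and 0.075 m and x of sieve in the frame of board between -0.055 and 0.055 m and y of sieve in the frame of board between -0.055 and 0.055 m and z of sieve in the frame of board between 0.016 and 0.024 m and angle between each of sieve, tray's own z axis and vertical below 0.06 rad and linear speed of sieve below 0.02 m/s); the robot touches nothing.
It fails at once if the oil bottle is pushed more than 30 mm from its place or tipped over (distance of oil_bottle from where it was at the start of the episode above 0.03 m or angle between oil_bottle's own z axis and vertical above 0.35 rad).
It fails at once if the flask is pushed more than 30 mm from its place or tipped over (distance of flask from where it was at the start of the episode above 0.03 m or angle between flask's own z axis and vertical above 0.35 rad).
It fails at once if the first cup is pushed more than 30 mm from its place or tipped over (distance of cup1 from where it was at the start of the episode above 0.03 m or angle between cup1's own z axis and vertical above 0.35 rad).
It fails at once if the second cup is pushed more than 30 mm from its place or tipped over (distance of cup2 from where it was at the start of the episode above 0.03 m or angle between cup2's own z axis and vertical above 0.35 rad).
It also fails if it takes over 67 s, if anything falls off the work surface, if the arm or the gripper's body presses on something with over 40 N, if the wrist force passes 120 N, or if a joint passes its speed limit or range.

## Working session

There is one attempt and no reset: what is moved stays moved. The work goes in short steps, Python scripts to look and compute and a tool call to move; the robot and the scene stay as the last step left them, time stands still between calls to the robot, and variables do not carry over. Pictures are saved under pics/ and viewed, and the job is handed in when it is done.

Besides the shell and the picture viewer there is one more tool, called after "Call:" by a JSON object that holds its "fn" and its "kwargs", one argument or row to a line. servo_tool: Moves the arm, as the interface text tells. Its arguments: {"type":"object","properties":{"rows":{"type":"array"}},"required":["rows"]}

```bash
mkdir -p pics; ls
python3 - <<'E'
from plant import telemetry, optics, ctrl
import cv2
print(telemetry.get_obs())
for n in("side","top"):
    print(n,optics.camera_info(n))
    im=optics.snapshot(n); cv2.imwrite(f"pics/{n}0.png",im[:,:,::-1])
E
```

```text
pics
{'clock': 0.0, 'joint_pos': array([-5.19623313e+01,  2.05923911e+01,  6.32661967e-01, -1.89675058e-02,
       -7.01361309e+01, -1.65090600e+01]), 'qvel': array([ 0.09756199,  0.02822316,  0.02011612, -0.04334487, -0.07859233,
       -0.11306007]), 'tau': array([-1.57075365e-04, -5.82728863e+01,  2.93060786e+01,  6.99712381e+00,
        7.12120032e-03, -1.60877821e-04]), 'tool_pos': array([ 0.24750811, -0.62744893,  0.22560708]), 'orientation': array([ 1.79903025e+02, -1.01473051e-02, -1.58477843e+02]), 'force': array([-0.21028864, -1.23845436,  0.32317383]), 'moment': array([ 0.00372981, -0.01602788, -0.00060681]), 'opening': 0.08745707311431641}
side {'mtx': array([[421.28637117,   0.        , 279.60405813],
       [  0.        , 421.28637117, 211.06625937],
       [  0.        ,   0.        ,   1.        ]]), 'rvec': array([ 1.96156569, -0.82181816,  0.4770134 ]), 'tvec': array([-0.36926091,  0.29165977,  0.97329154])}
top {'mtx': array([[532.90605806,   0.        , 281.78956824],
       [  0.        , 532.90605806, 209.31117097],
       [  0.        ,   0.        ,   1.        ]]), 'rvec': array([ 2.0934261 , -2.15473603,  0.17646548]), 'tvec': array([0.03115411, 0.54310344, 1.26677589])}
```

View pics/side0.png

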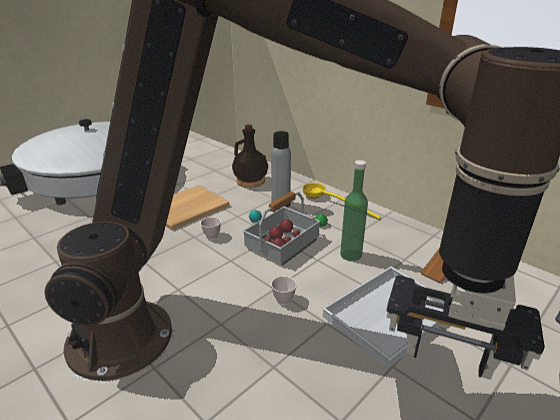

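View pics/top0.png

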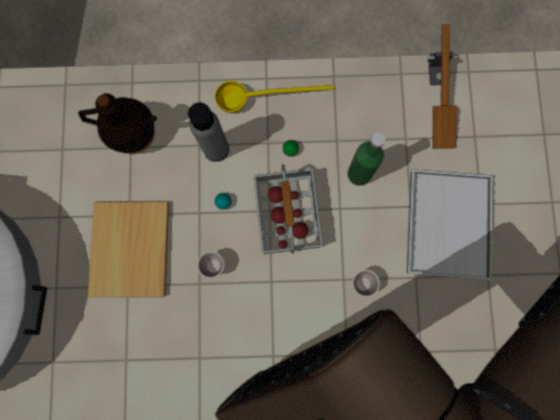

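The top view shows the sieve at about (289,212), the tray at (450,223), the board at (129,249), the bottle's base near (360,178), the flask's base near (216,153), and the cups at (211,264) and (367,282). The turquoise onion (223,200) and green onion (291,148) are outside the sieve. I'll enlarge.

```bash
cat > h.py <<'E'
import numpy as np, cv2
from plant import telemetry, optics, ctrl
def cam(n):
    c=optics.camera_info(n); return c["mtx"],cv2.Rodrigues(c["rvec"])[0],np.array(c["tvec"]).ravel(),np.array(c["rvec"])
def px2w(n,uv,z):
    K,R,t,_=cam(n); d=R.T@np.linalg.inv(K)@np.array([uv[0],uv[1],1.]); C=-R.T@t
    return C+d*(z-C[2])/d[2]
def proj(n,P):
    K,R,t,r=cam(n); return cv2.projectPoints(np.atleast_2d(np.array(P,float)),r,t,K,None)[0].reshape(-1,2)
def crop(n,im,x0,x1,y0,y1,s,name):
    cv2.imwrite("pics/"+name,cv2.resize(im[y0:y1,x0:x1,::-1],None,fx=s,fy=s,interpolation=cv2.INTER_CUBIC))
E
python3 - <<'E'
from h import *
im=cv2.imread("pics/top0.png")[:,:,::-1]
crop("top",im,235,345,155,265,5,"sieve_c.png")
crop("top",im,70,270,80,310,2.5,"left_c.png")
crop("top",im,330,510,120,310,3,"right_c.png")
im=cv2.imread("pics/side0.png")[:,:,::-1]
crop("side",im,150,430,120,370,2.4,"side_c.png")
for n in("side","top"):
    K,R,t,r=cam(n); print(n,"C",(-R.T@t).round(3))
for uv,z in [((289,212),0.15),((450,223),0),((129,249),.02),((216,153),0),((360,178),0),((211,264),.054),((367,282),.054)]:
    print(uv,px2w("top",uv,z).round(3))
E
```

```text
side C [-0.24  -0.754  0.737]
top C [0.313 0.005 1.343]
(289, 212) [ 0.519 -0.002  0.15 ]
(450, 223) [ 0.504 -0.41   0.   ]
(129, 249) [0.46 0.4  0.02]
(216, 153) [0.707 0.184 0.   ]
(360, 178) [ 0.628 -0.188  0.   ]
(211, 264) [0.414 0.19  0.054]
(367, 282) [ 0.36  -0.184  0.054]
```

View pics/sieve_c.png

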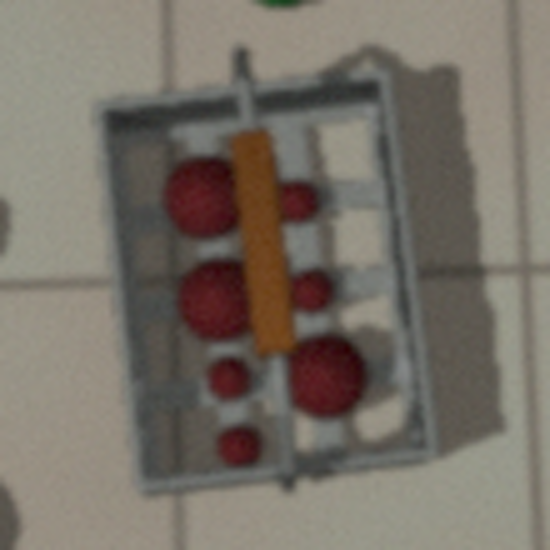

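View pics/left_c.png

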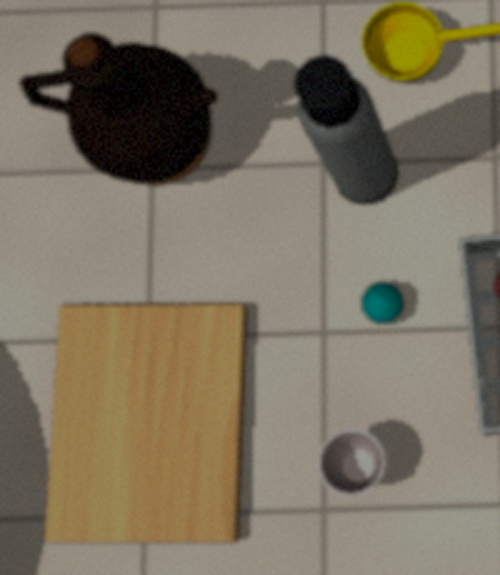

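View pics/right_c.png

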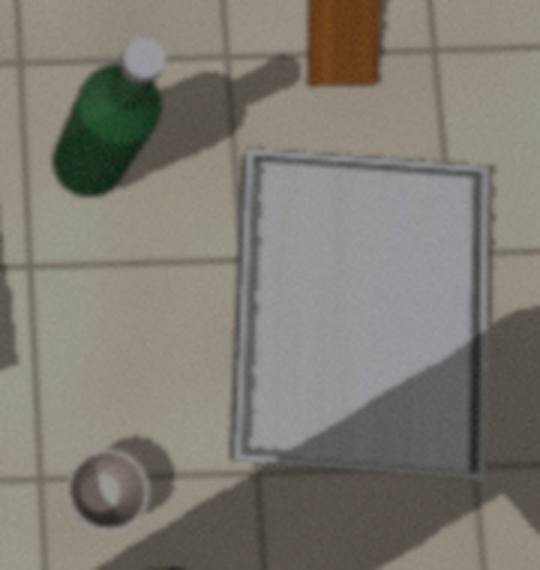

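View pics/side_c.png

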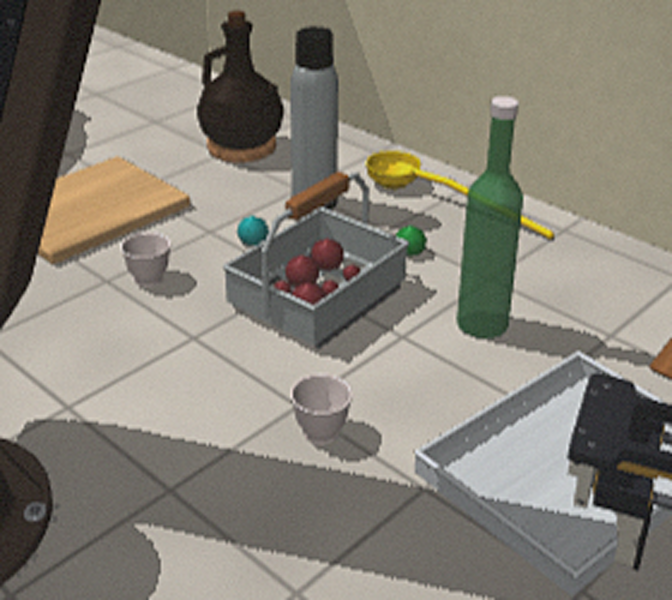

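Run:
```python
from h import *
def cv(pts,s,o): return [((x+.5)/s-.5+o[0],(y+.5)/s-.5+o[1]) for x,y in pts]
def rect(nm,pts,z):
    W=np.array([px2w("top",p,z)[:2] for p in pts]); print(nm,"c",W.mean(0).round(4))
    L=[np.linalg.norm(W[(i+1)%4]-W[i]).round(4) for i in range(4)]
    a=W[0]+W[1]-W[2]-W[3]; print("  sides",L,"long-dir yaw",np.degrees(np.arctan2(a[1],a[0])).round(2)); 
    b=W[0]+W[3]-W[1]-W[2]; print("  other axis yaw",np.degrees(np.arctan2(b[1],b[0])).round(2)); return W
rect("sieve rim",cv([(105,105),(388,75),(437,457),(142,490)],5,(235,155)),.065)
rect("tray",cv([(248,150),(492,166),(482,476),(233,458)],3,(330,120)),.028)
rect("board",cv([(62,304),(245,304),(239,542),(46,542)],2.5,(70,80)),.02)
rect("grip",cv([(233,133),(271,131),(294,352),(257,356)],5,(235,155)),.162)
for nm,p,s,o,z in [("flaskbase near edge",(368,203),2.5,(70,80),0),("flasktop",(327,92),2.5,(70,80),.27),("bottle top",(145,58),3,(330,120),.30),("bottle base near",(88,196),3,(330,120),0),
 ("cup1",(352,461),2.5,(70,80),.054),("cup2",(110,488),3,(330,120),.054)]:
    print(nm,px2w("top",cv([p],s,o)[0],z).round(3))
```

```text
sieve rim c [ 5.375e-01 -1.000e-04]
  sides [np.float64(0.1403), np.float64(0.1903), np.float64(0.1427), np.float64(0.191)] long-dir yaw 4.6
  other axis yaw 94.59
tray c [ 0.5004 -0.4033]
  sides [np.float64(0.2043), np.float64(0.26), np.float64(0.2016), np.float64(0.2595)] long-dir yaw -7.03
  other axis yaw 84.28
board c [0.4617 0.4003]
  sides [np.float64(0.1865), np.float64(0.2382), np.float64(0.1906), np.float64(0.2387)] long-dir yaw -1.35
  other axis yaw 88.34
grip c [0.5375 0.0016]
  sides [np.float64(0.0173), np.float64(0.102), np.float64(0.0167), np.float64(0.1029)] long-dir yaw 4.25
  other axis yaw 92.9
flaskbase near edge [0.686 0.181 0.   ]
flasktop [0.709 0.18  0.27 ]
bottle top [ 0.638 -0.186  0.3  ]
bottle base near [ 0.61  -0.185  0.   ]
cup1 [0.413 0.191 0.054]
cup2 [ 0.359 -0.182  0.054]
```

What could be taken for the sieve's onions:
- Three large red onions in the sieve at about (276,194), (279,215) and (300,230), and four small ones at (295,195), (297,213), (281,231) and (283,244).
- A turquoise look-alike at (223,200) and a green one at (291,148), both outside the sieve, so I leave them alone.

There is only one sieve. The yellow ladle at (232,97) is not it. The measured sizes match: rim 0.190 x 0.142 m, tray 0.260 x 0.203 m, board 0.239 x 0.189 m.

First I turn the tool to the sieve's yaw (about 17°), then travel at the present height.

Call:
{"fn": "servo_tool", "kwargs": {
  "rows": [
    [[0,0,0],[0,0,0.71],0],
    [[0,0,0],[0,0,0.71],0],
    [[0,0,0],[0,0,0.71],0],
    [[0,0,0],[0,0,0.71],0],
    [[-0.007,0.0125,0],[0,0,0],0],
    [[-0.014,0.025,0],[0,0,0],0],
    [[-0.014,0.025,0],[0,0,0],0],
    [[-0.014,0.025,0],[0,0,0],0],
    [[-0.014,0.025,0],[0,0,0],0],
    [[-0.014,0.025,0],[0,0,0],0],
    [[-0.014,0.025,0],[0,0,0],0],
    [[-0.014,0.025,0],[0,0,0],0],
    [[-0.014,0.025,0],[0,0,0],0],
    [[-0.014,0.025,0],[0,0,0],0],
    [[-0.014,0.025,0],[0,0,0],0],
    [[-0.014,0.025,0],[0,0,0],0],
    [[-0.014,0.025,0],[0,0,0],0],
    [[-0.014,0.025,0],[0,0,0],0],
    [[-0.014,0.025,0],[0,0,0],0],
    [[-0.014,0.025,0],[0,0,0],0]
  ]
}}

```text
clock: 1.77
tool_pos: [0.4337, -0.2228, 0.2265]
orientation: [180.0, 0.0, -175.4]
force: [0.8, 0.3, 0.2]
opening: 0.0876
```

Call:
{"fn": "servo_tool", "kwargs": {
  "rows": [
    [[-0.012,0.022,0],[0,0,0],0],
    [[-0.012,0.022,0],[0,0,0],0],
    [[-0.012,0.022,0],[0,0,0],0],
    [[-0.012,0.022,0],[0,0,0],0],
    [[-0.012,0.022,0],[0,0,0],0],
    [[-0.012,0.022,0],[0,0,0],0],
    [[-0.012,0.022,0],[0,0,0],0],
    [[-0.012,0.022,0],[0,0,0],0],
    [[-0.012,0.022,0],[0,0,0],0],
    [[-0.008,0.012,0],[0,0,0],0],
    [[-0.005,0.007,0],[0,0,0],0],
    [[0,0,0],[0,0,0],0],
    [[0,0,0],[0,0,0],0]
  ]
}}

```text
clock: 2.85
tool_pos: [0.537, 0.0011, 0.2263]
orientation: [-180.0, -0.0, -175.5]
force: [-0.3, 0.3, -1.2]
opening: 0.0876
```

Run:
```python
from h import *
o=telemetry.get_obs(); print(o["tool_pos"],o["orientation"],o["joint_pos"].round(1),o["force"])
s=optics.snapshot("side"); crop("side",s,170,430,100,330,3,"side1.png")
# predicted TCP and grip centre
print(proj("side",[o["tool_pos"],(.5375,.001,.15),(.5375+.052,.005,.15),(.5375-.052,-.003,.15)]).round(1))
```

```text
[0.53696487 0.00114022 0.22625519] [-1.79991867e+02 -4.49358965e-02 -1.75457192e+02] [  21.     7.6  -16.7   -0.   -65.7 -106.5] [-0.31290133  0.33317135 -1.17743672]
[[281.9 177.5]
 [282.  201.1]
 [293.1 194.8]
 [270.2 207.8]]
```

View pics/side1.png

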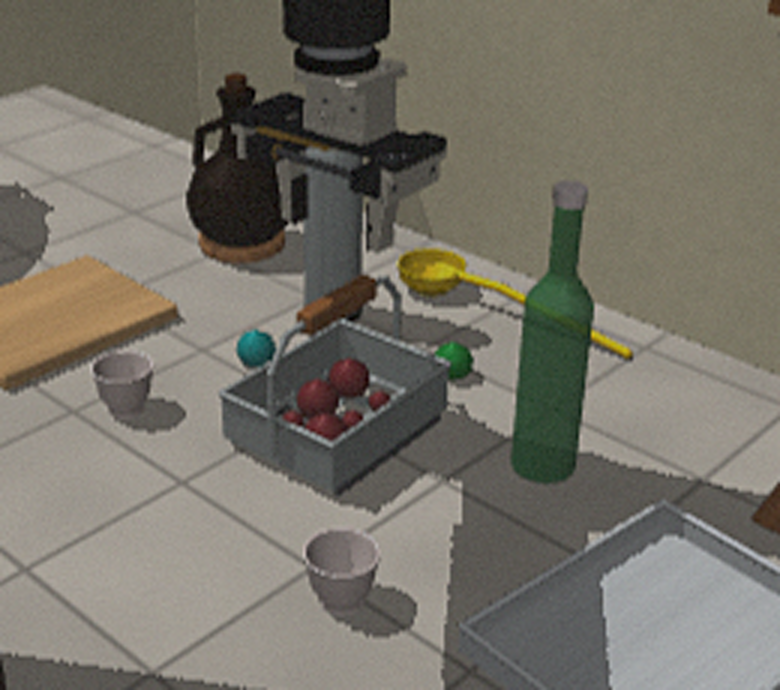

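The side view shows the grip centred at pixel (282.7,201.3), against (282.0,201.1) predicted from my position, so the two agree. I descend 95 mm, close, and then check.

Call:
{"fn": "servo_tool", "kwargs": {
  "rows": [
    [[0,0,0.008],[0,0,0],0],
    [[0,0,0.015],[0,0,0],0],
    [[0,0,0.015],[0,0,0],0],
    [[0,0,0.015],[0,0,0],0],
    [[0,0,0.015],[0,0,0],0],
    [[0,0,0.012],[0,0,0],0],
    [[0,0,0.01],[0,0,0],0],
    [[0,0,0.005],[0,0,0],0],
    [[0,0,0],[0,0,0],0],
    [[0,0,0],[0,0,0],0]
  ]
}}

```text
clock: 3.73
tool_pos: [0.5374, 0.0009, 0.1317]
orientation: [-180.0, 0.0, -175.5]
force: [0.2, 0.4, 0.1]
opening: 0.0875
```

Run:
```python
from h import *
o=telemetry.get_obs(); print(o["tool_pos"],o["orientation"],o["force"])
s=optics.snapshot("side"); crop("side",s,220,350,130,270,4.2,"side2.png")
```

```text
[0.53740383 0.00091777 0.13170308] [-1.79987070e+02  9.76612940e-04 -1.75520975e+02] [0.19093497 0.37266169 0.06410432]
```

View pics/side2.png

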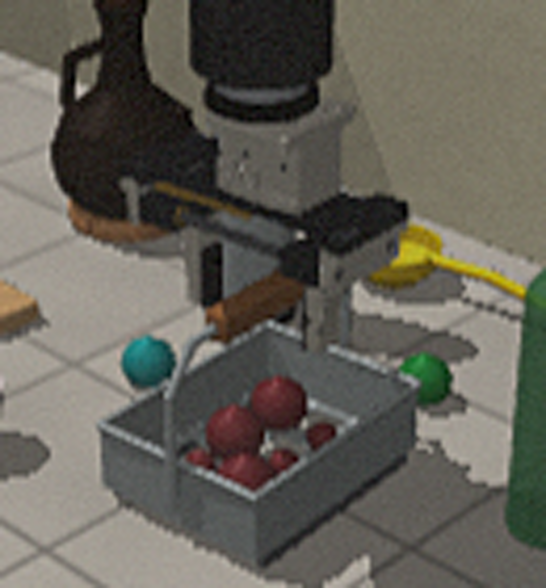

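The fingers straddle the grip, which is at about (253,298) in the crop, with one pad on each side. I close gently.

Call:
{"fn": "servo_tool", "kwargs": {
  "rows": [
    [[0,0,0],[0,0,0],0.2],
    [[0,0,0],[0,0,0],0.4],
    [[0,0,0],[0,0,0],0.55],
    [[0,0,0],[0,0,0],0.65],
    [[0,0,0],[0,0,0],0.7],
    [[0,0,0],[0,0,0],0.73],
    [[0,0,0],[0,0,0],0.76],
    [[0,0,0],[0,0,0],0.8],
    [[0,0,0],[0,0,0],0.9],
    [[0,0,0],[0,0,0],1],
    [[0,0,0],[0,0,0],1],
    [[0,0,0],[0,0,0],1],
    [[0,0,0],[0,0,0],1],
    [[0,0,0],[0,0,0],1]
  ]
}}

```text
clock: 4.95
tool_pos: [0.5372, 0.0012, 0.1314]
orientation: [-180.0, -0.0, -175.5]
force: [0.6, -0.2, -0.5]
opening: 0.0199
```

Call:
{"fn": "servo_tool", "kwargs": {
  "rows": [
    [[0,0,-0.002],[0,0,0],1],
    [[0,0,-0.004],[0,0,0],1],
    [[0,0,-0.006],[0,0,0],1],
    [[0,0,-0.008],[0,0,0],1],
    [[0,0,-0.01],[0,0,0],1],
    [[0,0,-0.01],[0,0,0],1],
    [[0,0,-0.01],[0,0,0],1],
    [[0,0,-0.01],[0,0,0],1],
    [[0,0,-0.01],[0,0,0],1],
    [[0,0,-0.01],[0,0,0],1],
    [[0,0,-0.01],[0,0,0],1],
    [[0,0,-0.01],[0,0,0],1],
    [[0,0,-0.008],[0,0,0],1],
    [[0,0,-0.006],[0,0,0],1],
    [[0,0,-0.004],[0,0,0],1],
    [[0,0,-0.002],[0,0,0],1]
  ]
}}

```text
clock: 6.28
tool_pos: [0.5375, 0.0013, 0.2521]
orientation: [180.0, 0.0, -175.5]
force: [-0.8, -0.0, -5.9]
opening: 0.0197
```

Run:
```python
from h import *
o=telemetry.get_obs(); print(o["tool_pos"],o["orientation"],o["force"],o["moment"],o["opening"])
s=optics.snapshot("side"); crop("side",s,200,400,90,290,3,"side3.png")
```

```text
[0.53745404 0.00126959 0.25208458] [ 1.79993889e+02  2.45501133e-02 -1.75509112e+02] [-0.76516835 -0.0497876  -5.87733913] [-0.01176756  0.06104903  0.01929134] 0.019654641671337493
```

View pics/side3.png

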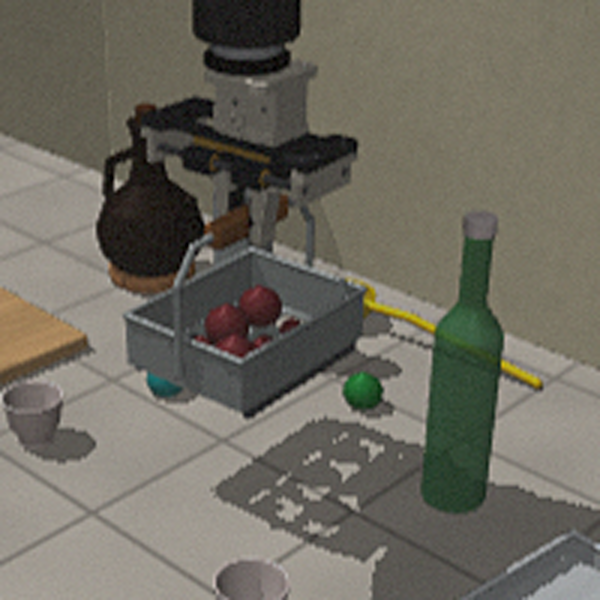

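The sieve hangs level (wrist load 6 N) with all the onions visible in it and its shadow under it. I carry it gently round the bottle on the base side, at z = 0.12.

Call:
{"fn": "servo_tool", "kwargs": {
  "rows": [
    [[0.002,0,0],[0,0,0],1],
    [[0.004,0,0],[0,0,0],1],
    [[0.006,0,0],[0,0,0],1],
    [[0.008,0,0],[0,0,0],1],
    [[0.01,0,0],[0,0,0],1],
    [[0.01,0,0],[0,0,0],1],
    [[0.01,-0.001,0],[0,0,0],1],
    [[0.01,-0.002,0],[0,0,0],1],
    [[0.008,-0.004,0],[0,0,0],1],
    [[0.006,-0.006,0],[0,0,0],1],
    [[0.004,-0.008,0],[0,0,0],1],
    [[0.002,-0.01,0],[0,0,0],1],
    [[0.001,-0.012,0],[0,0,0],1],
    [[0.001,-0.014,0],[0,0,0],1],
    [[0.001,-0.014,0],[0,0,0],1],
    [[0.001,-0.014,0],[0,0,0],1],
    [[0.001,-0.014,0],[0,0,0],1],
    [[0.001,-0.014,0],[0,0,0],1],
    [[0.001,-0.014,0],[0,0,0],1],
    [[0.001,-0.014,0],[0,0,0],1]
  ]
}}

```text
clock: 8.0
tool_pos: [0.4607, -0.1479, 0.2514]
orientation: [-180.0, -0.0, -175.5]
force: [0.3, -0.7, -5.2]
opening: 0.0198
```

Call:
{"fn": "servo_tool", "kwargs": {
  "rows": [
    [[0.001,-0.014,0],[0,0,0],1],
    [[0.001,-0.014,0],[0,0,0],1],
    [[0.001,-0.014,0],[0,0,0],1],
    [[0.001,-0.014,0],[0,0,0],1],
    [[0.001,-0.014,0],[0,0,0],1],
    [[0.001,-0.014,0],[0,0,0],1],
    [[0.001,-0.014,0],[0,0,0],1],
    [[0.001,-0.014,0],[0,0,0],1],
    [[0,-0.014,0],[0,0,0],1],
    [[-0.001,-0.014,0],[0,0,0],1],
    [[-0.003,-0.014,0],[0,0,0],1],
    [[-0.004,-0.014,0],[0,0,0],1],
    [[-0.004,-0.014,0],[0,0,0],1],
    [[-0.004,-0.014,0],[0,0,0],1],
    [[-0.004,-0.013,0],[0,0,0],1],
    [[-0.003,-0.012,0],[0,0,0],1],
    [[-0.002,-0.011,0],[0,0,0],1],
    [[-0.001,-0.009,0],[0,0,0],1],
    [[-0.001,-0.007,0],[0,0,0],1],
    [[0,-0.005,0],[0,0,0],1]
  ]
}}

```text
clock: 9.67
tool_pos: [0.4995, -0.3977, 0.2513]
orientation: [180.0, -0.0, -175.5]
force: [-0.1, -0.3, -5.3]
opening: 0.0199
```

Call:
{"fn": "servo_tool", "kwargs": {
  "rows": [
    [[0,-0.003,0],[0,0,0],1],
    [[0,-0.002,0],[0,0,0],1],
    [[0,-0.001,0],[0,0,0],1],
    [[0,0,0],[0,0,0],1]
  ]
}}

```text
clock: 10.0
tool_pos: [0.4998, -0.4028, 0.2517]
orientation: [-180.0, 0.0, -175.5]
force: [0.5, 0.8, -5.2]
opening: 0.0197
```

Run:
```python
from h import *
o=telemetry.get_obs(); print(o["tool_pos"],o["orientation"],o["force"],o["moment"],o["opening"],o["joint_pos"].round(0))
t=optics.snapshot("top"); crop("top",t,330,560,110,310,2.8,"top4.png")
s=optics.snapshot("side"); crop("side",s,300,560,150,420,2.2,"side4.png")
```

```text
[ 0.49984224 -0.4028231   0.2517343 ] [-1.79996528e+02  1.33152085e-02 -1.75499153e+02] [ 0.4572316   0.77021424 -5.19495892] [-0.10751448  0.01431149 -0.00231673] 0.019664743450403272 [-21.  17.  -2.  -0. -72. -64.]
```

View pics/top4.png

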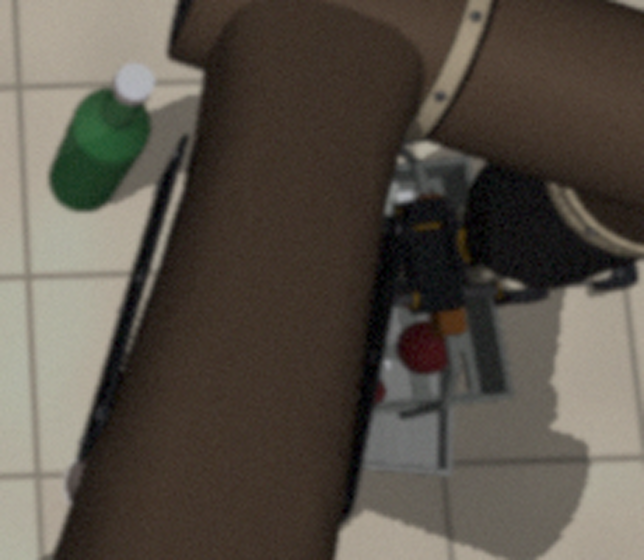

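View pics/side4.png

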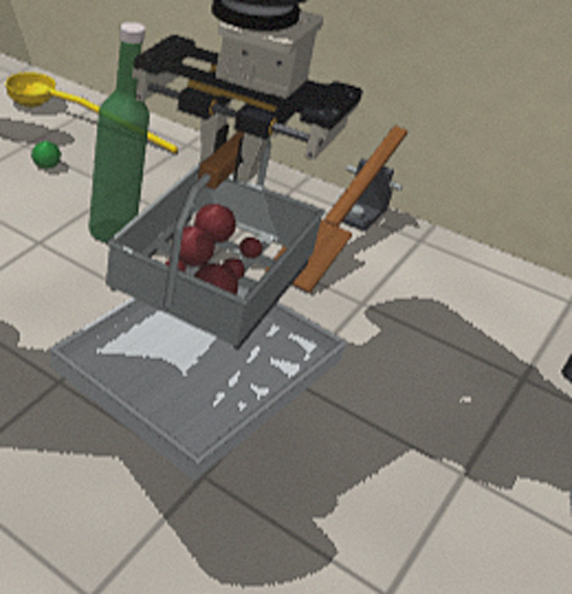

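All seven onions are still in the sieve and the tray is still empty. The sieve is now centred over the tray. I lower it to z = 0.05 and turn it about 11° to line up with the tray.

Call:
{"fn": "servo_tool", "kwargs": {
  "rows": [
    [[0,0,0.002],[0,0,0.1],1],
    [[0,0,0.004],[0,0,0.2],1],
    [[0,0,0.006],[0,0,0.3],1],
    [[0,0,0.008],[0,0,0.3],1],
    [[0,0,0.01],[0,0,0.3],1],
    [[0,0,0.01],[0,0,0.3],1],
    [[0,0,0.01],[0,0,0.2],1],
    [[0,0,0.008],[0,0,0.1],1],
    [[0,0,0.006],[0,0,0],1],
    [[0,0,0.004],[0,0,0],1],
    [[0,0,0.002],[0,0,0],1],
    [[0,0,0],[0,0,0],1],
    [[0,0,0],[0,0,0],1],
    [[0,0,0],[0,0,0],1]
  ]
}}

```text
clock: 11.27
tool_pos: [0.5002, -0.4031, 0.1821]
orientation: [-180.0, 0.0, 173.7]
force: [0.9, 0.2, -5.8]
opening: 0.0194
```

Call:
{"fn": "servo_tool", "kwargs": {
  "rows": [
    [[0,-0.005,0],[0,0,0],1],
    [[0,-0.01,0],[0,0,0],1],
    [[0,-0.005,0],[0,0,0],1],
    [[0,0.01,0],[0,0,0],1],
    [[0,0.02,0],[0,0,0],1],
    [[0,0.01,0],[0,0,0],1],
    [[0,-0.01,0],[0,0,0],1],
    [[0,-0.02,0],[0,0,0],1],
    [[0,-0.01,0],[0,0,0],1],
    [[0,0.01,0],[0,0,0],1],
    [[0,0.02,0],[0,0,0],1],
    [[0,0.01,0],[0,0,0],1],
    [[0,-0.01,0],[0,0,0],1],
    [[0,-0.01,0],[0,0,0],1],
    [[0,0,0],[0,0,0],1],
    [[0,0,0],[0,0,0],1]
  ]
}}

```text
clock: 12.6
tool_pos: [0.4996, -0.4039, 0.1814]
orientation: [-180.0, -0.0, 173.6]
force: [0.4, 0.3, -5.6]
opening: 0.0199
```

```bash
cat > look.py <<'E'
import sys
from h import *
o=telemetry.get_obs(); print(o["clock"],o["tool_pos"],o["orientation"],o["force"],o["moment"],o["opening"])
s=optics.snapshot("side"); crop("side",s,300,500,190,400,2.8,sys.argv[1]+"s.png")
if len(sys.argv)>2: t=optics.snapshot("top"); crop("top",t,330,560,110,310,2.8,sys.argv[1]+"t.png")
E
python3 look.py l5 t
```

```text
12.6 [ 0.4996423  -0.40393338  0.1814396 ] [-1.79993543e+02 -9.47927909e-03  1.73628559e+02] [ 0.39336184  0.27994667 -5.55154284] [ 0.03576451 -0.07281077  0.07047565] 0.01987374394590159
```

View pics/l5s.png

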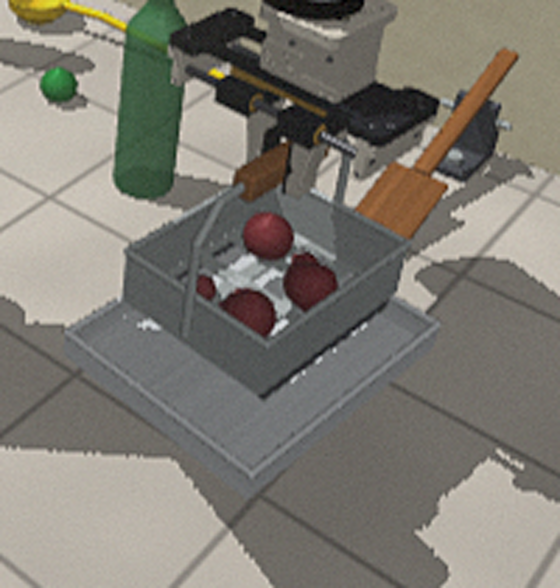

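View pics/l5t.png

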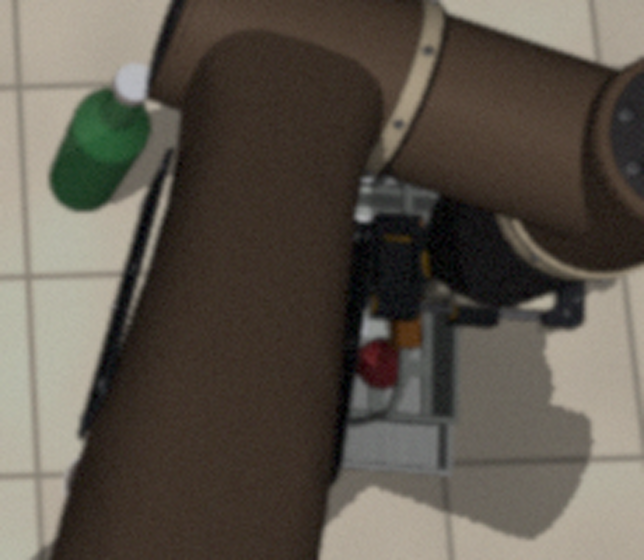

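Small onions are still in the sieve at crop (203,287) and behind the large one at (305,262). Two have probably dropped. I keep shaking along both axes, a little more briskly.

Call:
{"fn": "servo_tool", "kwargs": {
  "rows": [
    [[0.01,0,0],[0,0,0],1],
    [[0.01,0,0],[0,0,0],1],
    [[-0.02,0,0],[0,0,0],1],
    [[-0.02,0,0],[0,0,0],1],
    [[0.02,0,0],[0,0,0],1],
    [[0.02,0,0],[0,0,0],1],
    [[-0.02,0,0],[0,0,0],1],
    [[-0.02,0,0],[0,0,0],1],
    [[0.02,0,0],[0,0,0],1],
    [[0.02,0,0],[0,0,0],1],
    [[-0.01,0,0],[0,0,0],1],
    [[-0.01,0.01,0],[0,0,0],1],
    [[0,0.01,0],[0,0,0],1],
    [[0,-0.02,0],[0,0,0],1],
    [[0,-0.02,0],[0,0,0],1],
    [[0,0.02,0],[0,0,0],1],
    [[0,0.02,0],[0,0,0],1],
    [[0,-0.01,0],[0,0,0],1],
    [[0,-0.01,0],[0,0,0],1],
    [[0,0,0],[0,0,0],1]
  ]
}}

```text
clock: 14.37
tool_pos: [0.4998, -0.404, 0.1819]
orientation: [-180.0, 0.0, 173.7]
force: [0.8, -2.8, -5.0]
opening: 0.0201
```

```bash
python3 look.py l6
```

```text
14.3667 [ 0.49982669 -0.40402082  0.1818802 ] [-1.79951502e+02  2.19178632e-02  1.73715391e+02] [ 0.78274174 -2.78055906 -5.03261807] [-0.58726495 -0.04992776 -0.00480145] 0.02005033434564814
```

View pics/l6s.png

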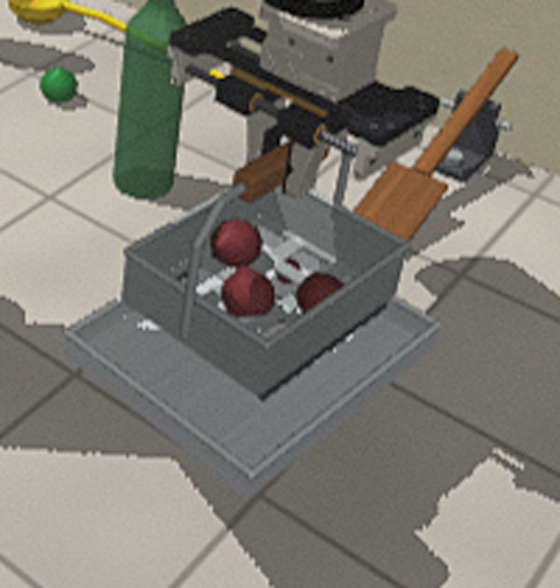

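One small onion shows at (290,268), possibly already below the floor. I raise the sieve 100 mm to count what lies in the tray.

Call:
{"fn": "servo_tool", "kwargs": {
  "rows": [
    [[0,0,-0.003],[0,0,0],1],
    [[0,0,-0.006],[0,0,0],1],
    [[0,0,-0.01],[0,0,0],1],
    [[0,0,-0.012],[0,0,0],1],
    [[0,0,-0.012],[0,0,0],1],
    [[0,0,-0.012],[0,0,0],1],
    [[0,0,-0.012],[0,0,0],1],
    [[0,0,-0.012],[0,0,0],1],
    [[0,0,-0.01],[0,0,0],1],
    [[0,0,-0.006],[0,0,0],1],
    [[0,0,-0.005],[0,0,0],1],
    [[0,0,0],[0,0,0],1]
  ]
}}

```text
clock: 15.42
tool_pos: [0.5001, -0.4031, 0.2827]
orientation: [-180.0, 0.1, 173.7]
force: [-0.2, 0.4, -5.1]
opening: 0.0197
```

```bash
python3 look.py l7 t
```

```text
15.4167 [ 0.50014922 -0.40314844  0.28268419] [-1.79967167e+02  7.16972167e-02  1.73694998e+02] [-0.16463354  0.43479673 -5.10227938] [-0.07745172 -0.05110171 -0.0090203 ] 0.01965131106898759
```

View pics/l7s.png

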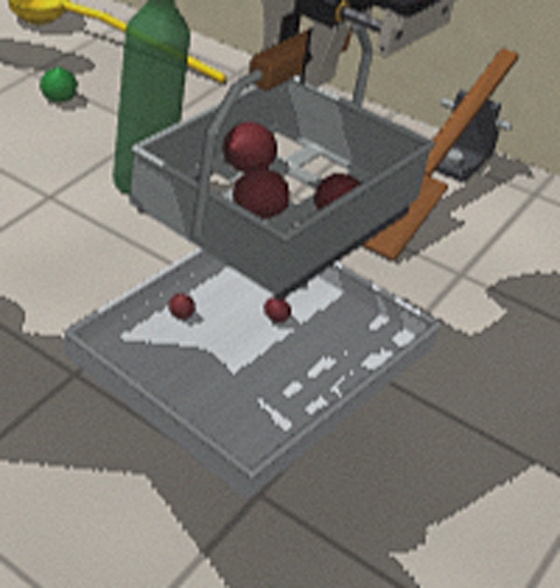

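View pics/l7t.png

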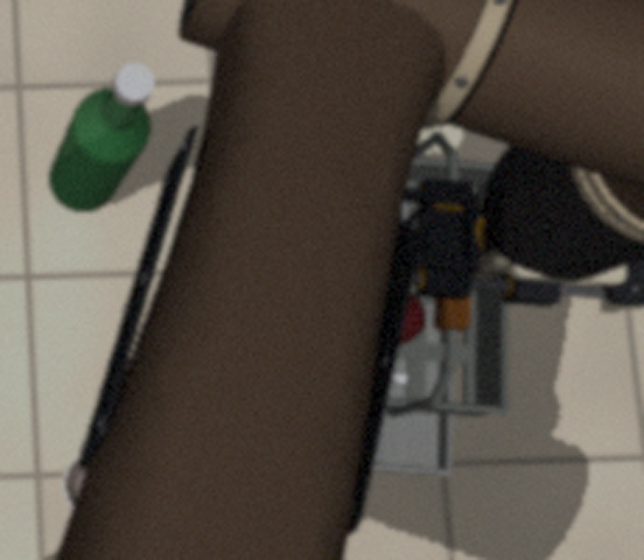

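The side view shows two small onions in the tray, at crop (181,306) and (277,310), and three large ones in the sieve. The far part of the tray is hidden, so I raise it further.

Call:
{"fn": "servo_tool", "kwargs": {
  "rows": [
    [[0,0,-0.003],[0,0,0],1],
    [[0,0,-0.006],[0,0,0],1],
    [[0,0,-0.01],[0,0,0],1],
    [[0,0,-0.014],[0,0,0],1],
    [[0,0,-0.014],[0,0,0],1],
    [[0,0,-0.014],[0,0,0],1],
    [[0,0,-0.01],[0,0,0],1],
    [[0,0,-0.006],[0,0,0],1],
    [[0,0,-0.003],[0,0,0],1],
    [[0,0,0],[0,0,0],1]
  ]
}}

```text
clock: 16.35
tool_pos: [0.5, -0.403, 0.362]
orientation: [-180.0, 0.0, 173.7]
force: [-0.6, -0.5, -4.3]
opening: 0.0199
```

Run:
```python
from h import *
o=telemetry.get_obs(); print(o["clock"],o["tool_pos"],o["force"])
s=optics.snapshot("side"); crop("side",s,300,500,140,360,2.7,"l8s.png"); crop("side",s,325,435,180,260,6,"l8z.png")
```

```text
16.35 [ 0.499971   -0.4029649   0.36204845] [-0.61937987 -0.50019357 -4.32262669]
```

View pics/l8s.png

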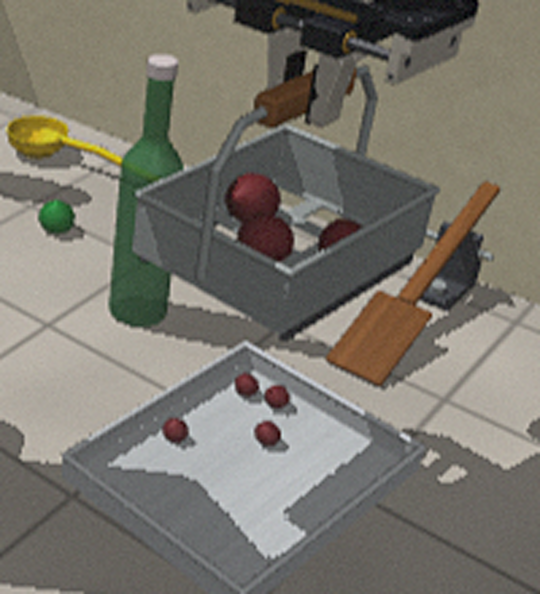

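View pics/l8z.png

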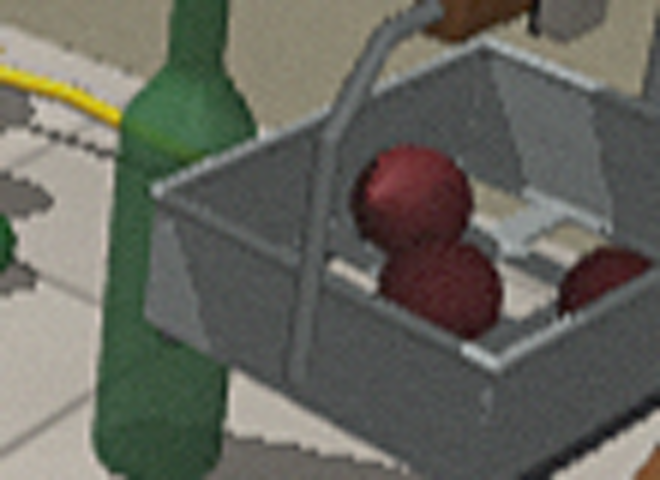

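All four small onions are in the tray, at crop (246,384), (277,397), (176,431) and (267,434). The three large ones are in the sieve, and no small one is left in it. Next I lower to carry height, align with the board's yaw, and carry round the bottle and over the cup at sieve z of about 0.13.

Call:
{"fn": "servo_tool", "kwargs": {
  "rows": [
    [[0,0,0.002],[0,0,-0.1],1],
    [[0,0,0.004],[0,0,-0.1],1],
    [[0,0,0.006],[0,0,-0.1],1],
    [[0,0,0.008],[0,0,-0.1],1],
    [[0,0,0.01],[0,0,-0.1],1],
    [[0,0,0.01],[0,0,-0.1],1],
    [[0,0,0.01],[0,0,-0.1],1],
    [[0,0,0.01],[0,0,-0.1],1],
    [[0,0,0.01],[0,0,0],1],
    [[0,0,0.01],[0,0,0],1],
    [[0,0,0.008],[0,0,0],1],
    [[0,0,0.006],[0,0,0],1],
    [[0,0,0.004],[0,0,0],1],
    [[0,0,0.002],[0,0,0],1]
  ]
}}

```text
clock: 17.57
tool_pos: [0.4997, -0.4029, 0.2609]
orientation: [180.0, -0.0, 178.5]
force: [-0.2, 0.1, -4.9]
opening: 0.0198
```

Call:
{"fn": "servo_tool", "kwargs": {
  "rows": [
    [[0.001,0.002,0],[0,0,0],1],
    [[0.002,0.004,0],[0,0,0],1],
    [[0.003,0.006,0],[0,0,0],1],
    [[0.004,0.008,0],[0,0,0],1],
    [[0.005,0.01,0],[0,0,0],1],
    [[0.005,0.012,0],[0,0,0],1],
    [[0.005,0.014,0],[0,0,0],1],
    [[0.005,0.016,0],[0,0,0],1],
    [[0.004,0.016,0],[0,0,0],1],
    [[0.003,0.016,0],[0,0,0],1],
    [[0.002,0.016,0],[0,0,0],1],
    [[0.001,0.016,0],[0,0,0],1],
    [[0.001,0.016,0],[0,0,0],1],
    [[0.001,0.016,0],[0,0,0],1],
    [[0.001,0.016,0],[0,0,0],1],
    [[0.001,0.016,0],[0,0,0],1],
    [[0,0.016,0],[0,0,0],1],
    [[0,0.016,0],[0,0,0],1],
    [[0,0.016,0],[0,0,0],1],
    [[0,0.016,0],[0,0,0],1]
  ]
}}

```text
clock: 19.23
tool_pos: [0.462, -0.1365, 0.262]
orientation: [180.0, 0.1, 178.5]
force: [-0.2, 0.9, -4.3]
opening: 0.02
```

Call:
{"fn": "servo_tool", "kwargs": {
  "rows": [
    [[0.0005,0.016,0],[0,0,0],1],
    [[0.0005,0.016,0],[0,0,0],1],
    [[0.0005,0.016,0],[0,0,0],1],
    [[0.0005,0.016,0],[0,0,0],1],
    [[0.0005,0.016,0],[0,0,0],1],
    [[0.0005,0.016,0],[0,0,0],1],
    [[0.0005,0.016,0],[0,0,0],1],
    [[0.0005,0.016,0],[0,0,0],1],
    [[0.0005,0.016,0],[0,0,0],1],
    [[0.0005,0.016,0],[0,0,0],1],
    [[0.0005,0.016,0],[0,0,0],1],
    [[0.0005,0.016,0],[0,0,0],1],
    [[0.0005,0.016,0],[0,0,0],1],
    [[0.0005,0.016,0],[0,0,0],1],
    [[0.0005,0.016,0],[0,0,0],1],
    [[0.0005,0.016,0],[0,0,0],1],
    [[0.0005,0.016,0],[0,0,0],1],
    [[0.0005,0.016,0],[0,0,0],1],
    [[0.0005,0.016,0],[0,0,0],1],
    [[0.0005,0.016,0],[0,0,0],1]
  ]
}}

```text
clock: 20.9
tool_pos: [0.4601, 0.1831, 0.262]
orientation: [179.9, 0.0, 178.5]
force: [0.6, -0.2, -4.0]
opening: 0.0198
```

Call:
{"fn": "servo_tool", "kwargs": {
  "rows": [
    [[0.0005,0.016,0],[0,0,0],1],
    [[0.0005,0.016,0],[0,0,0],1],
    [[0.0005,0.016,0],[0,0,0],1],
    [[0.0005,0.016,0],[0,0,0],1],
    [[0.0005,0.016,0],[0,0,0],1],
    [[0.0005,0.016,0],[0,0,0],1],
    [[0.0005,0.016,0],[0,0,0],1],
    [[0.0005,0.016,0],[0,0,0],1],
    [[0.0005,0.016,0],[0,0,0],1],
    [[0.0005,0.016,0],[0,0,0],1],
    [[0,0.014,0],[0,0,0],1],
    [[0,0.012,0],[0,0,0],1],
    [[0,0.01,0],[0,0,0],1],
    [[0,0.008,0],[0,0,0],1],
    [[0,0.006,0],[0,0,0],1],
    [[0,0.004,0],[0,0,0],1],
    [[0,0.002,0],[0,0,0],1],
    [[0,0.002,0],[0,0,0],1],
    [[0,0,0],[0,0,0],1],
    [[0,0,0],[0,0,0],1]
  ]
}}

```text
clock: 22.57
tool_pos: [0.462, 0.4, 0.2617]
orientation: [180.0, -0.0, 178.5]
force: [1.1, -0.7, -4.8]
opening: 0.0197
```

Run:
```python
from h import *
o=telemetry.get_obs(); print(o["clock"],o["tool_pos"],o["orientation"],o["joint_pos"].round(0),o["force"],o["opening"])
cv2.imwrite("pics/s9.png",optics.snapshot("side")[:,:,::-1]); cv2.imwrite("pics/t9.png",optics.snapshot("top")[:,:,::-1])
```

```text
22.5667 [0.46201258 0.40001755 0.26166082] [ 1.79999382e+02 -4.22658562e-04  1.78477262e+02] [  59.   13.   -5.   -0.  -72. -151.] [ 1.06888907 -0.67863152 -4.82096321] 0.01970119273315972
```

View pics/s9.png

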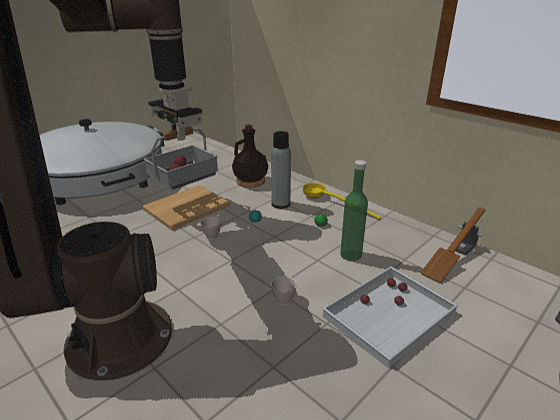

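View pics/t9.png

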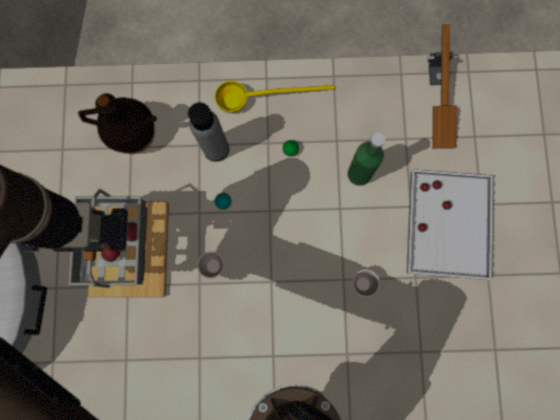

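The top view shows the four small onions in the tray at (425,187), (437,184), (447,205) and (422,227). The bottle, flask and cups are at their starting pixels, and the sieve is over the board. I check the sieve's level in a crop.

Run:
```python
from h import *
s=cv2.imread("pics/s9.png")[:,:,::-1]; s=s.copy()
# predicted sieve box bottom/rim corners for sieve at TCP
c=np.array([.462,.400]); y=np.radians(-1.5); R=np.array([[np.cos(y),-np.sin(y)],[np.sin(y),np.cos(y)]])
b=proj("side",[[*(c+R@np.array([sx*.0945,sy*.0715])),.130+.065] for sx,sy in((1,1),(1,-1),(-1,-1),(-1,1))]); print(b.round(1))
crop("side",s,130,240,110,235,5,"s9c.png")
```

```text
[[192.4 144.4]
 [216.4 155.4]
 [166.9 171.6]
 [144.1 158.6]]
```

View pics/s9c.png

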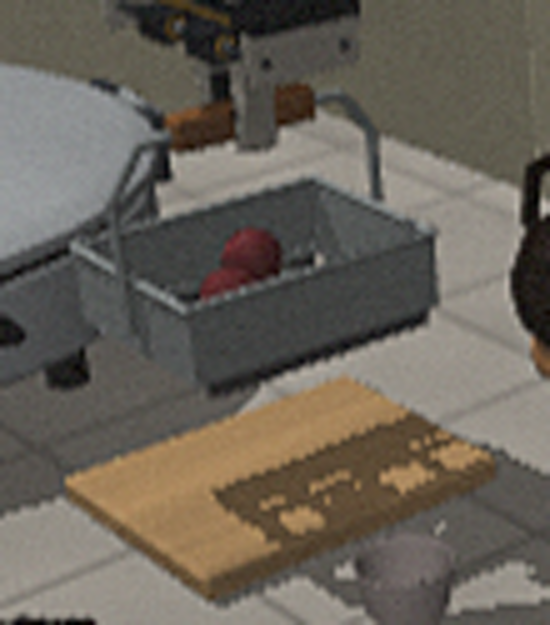

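The rim corners match the prediction to within about 1.5 px: the far end is about 3 mm low, under 0.02 rad of tilt. I lower it, ending slowly.

Call:
{"fn": "servo_tool", "kwargs": {
  "rows": [
    [[0,0,0.003],[0,0,0],1],
    [[0,0,0.006],[0,0,0],1],
    [[0,0,0.009],[0,0,0],1],
    [[0,0,0.012],[0,0,0],1],
    [[0,0,0.012],[0,0,0],1],
    [[0,0,0.012],[0,0,0],1],
    [[0,0,0.012],[0,0,0],1],
    [[0,0,0.012],[0,0,0],1],
    [[0,0,0.009],[0,0,0],1],
    [[0,0,0.006],[0,0,0],1],
    [[0,0,0.004],[0,0,0],1],
    [[0,0,0.003],[0,0,0],1],
    [[0,0,0.002],[0,0,0],1],
    [[0,0,0.001],[0,0,0],1],
    [[0,0,0.001],[0,0,0],1],
    [[0,0,0.001],[0,0,0],1],
    [[0,0,0],[0,0,0],1]
  ]
}}

```text
clock: 24.08
tool_pos: [0.462, 0.4004, 0.1567]
orientation: [180.0, 0.0, 178.5]
force: [0.9, -0.0, -4.9]
opening: 0.0197
```

Call:
{"fn": "servo_tool", "kwargs": {
  "rows": [
    [[0,0,0.001],[0,0,0],1],
    [[0,0,0.001],[0,0,0],1],
    [[0,0,0.001],[0,0,0],1],
    [[0,0,0],[0,0,0],1]
  ]
}}

```text
clock: 24.42
tool_pos: [0.462, 0.4005, 0.1537]
orientation: [180.0, 0.0, 178.5]
force: [-0.5, 0.1, -2.9]
opening: 0.0197
```

Call:
{"fn": "servo_tool", "kwargs": {
  "rows": [
    [[0,0,0.001],[0,0,0],1],
    [[0,0,0],[0,0,0],1]
  ]
}}

```text
clock: 24.58
tool_pos: [0.4621, 0.4008, 0.1534]
orientation: [179.9, 0.0, 178.5]
force: [-3.4, 0.9, 1.7]
opening: 0.0199
```

Call:
{"fn": "servo_tool", "kwargs": {
  "rows": [
    [[0,0,0.001],[0,0,0],1],
    [[0,0,0],[0,0,0],1]
  ]
}}

```text
clock: 24.75
tool_pos: [0.4621, 0.401, 0.1532]
orientation: [179.9, 0.1, 178.5]
force: [-7.0, 0.5, 9.1]
opening: 0.0198
```

It is in contact (9 N). I ease off 1 mm and open slowly so that it settles.

Call:
{"fn": "servo_tool", "kwargs": {
  "rows": [
    [[0,0,-0.001],[0,0,0],1],
    [[0,0,0],[0,0,0],0.78],
    [[0,0,0],[0,0,0],0.76],
    [[0,0,0],[0,0,0],0.74],
    [[0,0,0],[0,0,0],0.7],
    [[0,0,0],[0,0,0],0.6],
    [[0,0,0],[0,0,0],0.5],
    [[0,0,0],[0,0,0],0.3],
    [[0,0,0],[0,0,0],0.1],
    [[0,0,0],[0,0,0],0],
    [[0,0,0],[0,0,0],0],
    [[0,0,0],[0,0,0],0],
    [[0,0,0],[0,0,0],0]
  ]
}}

```text
clock: 25.83
tool_pos: [0.462, 0.4003, 0.1526]
orientation: [-180.0, -0.0, 178.5]
force: [0.7, 0.4, 0.0]
opening: 0.0743
```

Run:
```python
from h import *
o=telemetry.get_obs(); print(o["clock"],o["tool_pos"],o["force"],o["opening"])
s=optics.snapshot("side");crop("side",s,120,240,110,235,4.8,"s10.png")
```

```text
25.8333 [0.46196593 0.40032503 0.15256343] [0.69285313 0.39891549 0.00363696] 0.07426584289907837
```

View pics/s10.png

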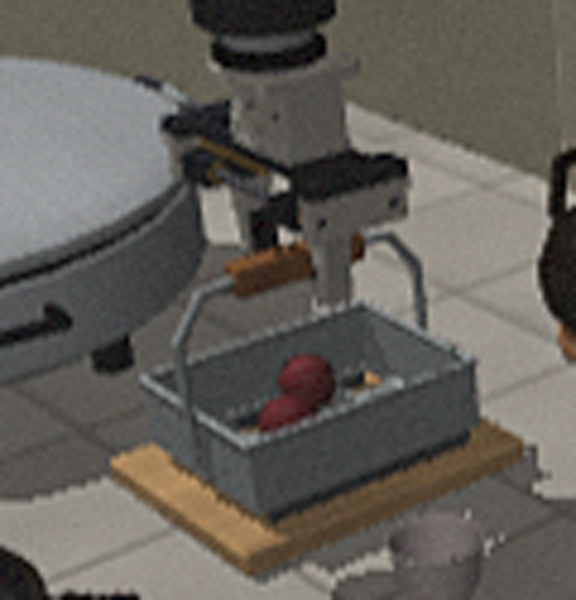

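It is released (force about 0) and standing on the board. I finish opening, rise straight up, and do the final check.

Call:
{"fn": "servo_tool", "kwargs": {
  "rows": [
    [[0,0,0],[0,0,0],0],
    [[0,0,0],[0,0,0],0],
    [[0,0,0],[0,0,0],0],
    [[0,0,-0.005],[0,0,0],0],
    [[0,0,-0.01],[0,0,0],0],
    [[0,0,-0.015],[0,0,0],0],
    [[0,0,-0.02],[0,0,0],0],
    [[0,0,-0.02],[0,0,0],0],
    [[0,0,-0.02],[0,0,0],0],
    [[0,0,-0.02],[0,0,0],0],
    [[0,0,-0.02],[0,0,0],0],
    [[0,0,-0.02],[0,0,0],0],
    [[0,0,-0.02],[0,0,0],0],
    [[0,0,-0.02],[0,0,0],0],
    [[0,0,-0.01],[0,0,0],0],
    [[0,0,0],[0,0,0],0],
    [[0,0,0],[0,0,0],0]
  ]
}}

```text
clock: 27.3
tool_pos: [0.4619, 0.4004, 0.3528]
orientation: [179.9, 0.0, 178.5]
force: [-0.8, -0.1, -0.6]
opening: 0.0875
```

Run:
```python
from h import *
o=telemetry.get_obs(); print(o["clock"],o["tool_pos"],o["force"],o["opening"])
s=optics.snapshot("side");crop("side",s,120,240,110,235,4.8,"s11.png")
t=optics.snapshot("top"); cv2.imwrite("pics/t11.png",t[:,:,::-1]); crop("top",t,50,190,180,320,4,"t11c.png")
c=np.array([.462,.400]); y=np.radians(-1.5); R=np.array([[np.cos(y),-np.sin(y)],[np.sin(y),np.cos(y)]])
print(proj("side",[[*(c+R@np.array([sx*.0945,sy*.0715])),.085] for sx,sy in((1,1),(1,-1),(-1,-1),(-1,1))]).round(1))
```

```text
27.3 [0.46186484 0.40038597 0.35283337] [-0.79945272 -0.07524178 -0.57840148] 0.08746349516148402
[[195.4 172.5]
 [218.7 184.8]
 [171.5 202.7]
 [149.2 188.4]]
```

View pics/s11.png

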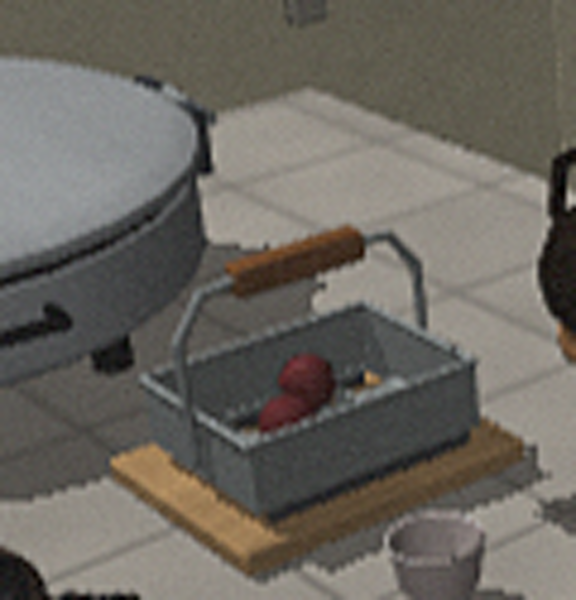

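View pics/t11.png

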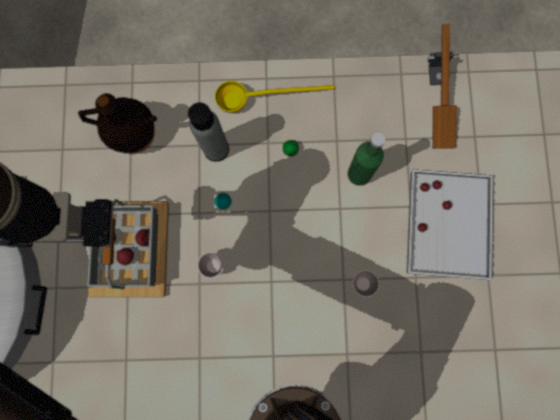

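View pics/t11c.png

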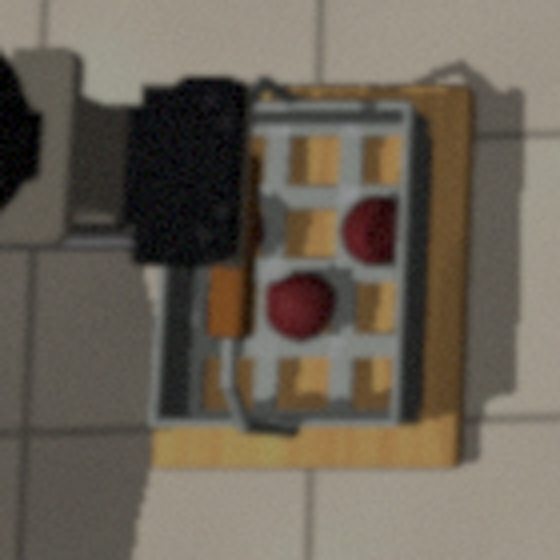

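The sieve's rim corners are within 1.5 px of a level sieve at the board's centre. Two large onions are clear in the crop at (300,305) and (371,230), and the third shows beside the gripper at (256,225). The four small ones are in the tray and the bystanders have not moved. I hand in.

```bash
python3 -c "
from plant import ctrl
print(ctrl.close_job())"
```

```text
the job is handed in; nothing more can be done
None
```

The job is done and handed in at about 27 s of the 67 s allowed. I gripped the sieve by its handle, carried it level round the bottle to the tray, and shook it along both axes until all four small onions had dropped into the tray. I then carried it to the chopping board, set it down and let go.

My last checks showed:
- **Tray:** all four small onions are visible in it.
- **Sieve:** it stands level near the board's middle, with its rim corners within about 1.5 px of where they should be. Before release it sat about 2 mm high with a small tilt in the grip, under about 0.02 rad, and it settled when I let go.
- **Large onions:** two are clearly visible in the sieve, and the third is partly hidden by the gripper in the top view. All three were visible when I looked after shaking.
- **Bystanders:** the bottle, flask and cups are at their starting pixels.
- **Robot:** the gripper is open, well above the sieve and touching nothing, and the wrist force is near zero.

No check failed or disagreed.

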